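# Top up the rinse bay and hold its recessed reset button

## Robot

A 7-joint arm with a two-finger parallel gripper is mounted at the origin on a cart in front of the work surface, level with it; the furniture and walls round the work are solid. World frame = base frame: x ahead of the robot, y to its left, z up, the work surface at z = 0. Lengths are in m, angles in rad, forces in N, time in s.
With the tool pointing down it reaches from about 0.4 to 0.875 m from the base axis. Payload 19.3 kg.
Tool frame: the origin (TCP) lies at the very end of the fingers, on their centre line; the grasp point (between the pads) lies bot.grasp_offset behind it (bot.grasp_offset is the distance from the TCP to the grasp point, in m); z points along the fingers, y is the direction in which the jaws open and shut (so a half turn about z gives the same grasp; the last joint's range is limited). The gripper opens to 85 mm and grips with 20 to 120 N. Pads are 22 mm wide; open, the fingers measure 114 mm over their backs; the gripper's body (76 mm by 85 mm) begins 54 mm behind the grasp point. The pads swing forward as they close: fully open they stand 13 mm farther back than shut.
Start: joints at [-1.377, 0.521, -0.036, 1.599, 0.021, 1.021, -0.113], TCP at [0.163, 0.603, 0.231] pointing down, gripper open.
Joint ranges: [-2.91, 2.91], [-0.3, 2.13], [-1.5, 1.42], [0.17, 2.43], [-1.26, 4.41], [0.16, 1.93], [-2.52, 2.52]. Speed limits (rad/s): [1.89, 1.89, 2.39, 2.39, 3.01, 3.01, 3.01].

## Interface

Orientations are given as [roll, pitch, yaw] about the fixed x, y, z axes, in that order (R = Rz(yaw) Ry(pitch) Rx(roll)).
In Python, from workcell import bot gives the robot as it stands. The module is installed in compiled form; this text tells all that it offers.
- The arm moves only by the shell command python3 -m handwheel 'ROWS' [OPENING] [FORCE]. ROWS is JSON, a list of rows, each a list of 6 numbers: the shift along the tool's x, y, z as a fraction of full scale, then the turn, a rotation vector about the tool's x, y, z as a fraction of full scale. In form: [[x, y, z, rx, ry, rz], ...]. A call has 1 to 8 rows; each row shifts and turns the commanded pose from where the row before left it, along the tool's axes as they then stand; what a row does not reach is not made up. Full scale, the value 1, is 0.025 m for a shift and 360 degrees for a turn. A row lasts 1/8 s, in which the tool goes at most 62.5 mm and 10.7 degrees, less where a joint would pass 70% of its speed; a pose out of reach is approached as far as the arm can. A call with a number of a shift or a turn outside -1 to 1 is refused whole. A call with a gripper value outside its range is refused whole. OPENING is the closure, from -1 (fully open) to 1 (shut), set as the call begins (- or left out, the last holds). The fingers move at their own pace and stop on an object; FORCE is the grip in N (left out, the last holds). Time passes only in rows, so rows that do not move let the fingers close. It gives the time, the measured TCP pose, the force and the opening at its end, in the units of the state.
- bot.observe(): the state, without advancing time (a new reading comes with each control period).
- bot.grab_frame(name): name is "side" or "top" or "wrist"; returns a dict with "pixels" (480x640x3 uint8, blue, green, red), "vertical_fov" (degrees; the focal length in pixels is half the picture's height over the tangent of half this angle, whatever the lens; pixels are square), "cx", "cy" (the principal point, pixels), "R" (3x3) and "t" (3): a world point X has camera coordinates R X + t. Camera axes: x right, y down, z forward; pixel columns grow to the right and rows downward; lengths in m; the calibration is good to about 2 mm. A picture is of the moment at which its call begins. There is no depth.
- bot.job_done(): hands the job in, once; it reports no verdict.
Trained networks look in a picture, given as the dict that the camera call returned (one of the last four; its "shot" number tells which), for a name from the list of things; names that differ only in an ending like _2 or _b are one class to them, and where a whole thing is asked for, a point or a joint stands for the part that bears it (a point fixed in the world has none). Each returns a list of dicts, best first, with "score" (0 to 1); they miss things now and then, are a little off and sometimes report something else, mostly with a low value. They report only what shows in the picture. A call takes as long as a camera call. They do not tell look-alikes from the thing itself.
- bot.trace(picture, thing): "region" (480x640 bool, what is visible of it) and "point" ([column, row] in pixels, amid what is visible of it).
The state is a dict: "clock": time; "qpos": joint angles; "qd": joint speeds; "joint_efforts": joint torques, N m; "position": TCP position; "tool_rot": TCP orientation; "force": force on the tool from outside, world axes, zero at the start; "moment": the same for the moment, N m; "grip_width": finger opening in m.
Only numpy, scipy, OpenCV 4.12 (cv2) and the standard library are available. Lean on these libraries where they do the work, as an engineer would, in place of code of your own. Each camera call takes 0.05 s, during which the arm holds its last target.

## Task

The analyser's rinse bay is flagged low: stand full blue-capped bottles from the deck upright on its sprung platform, beside the part-used bottle already there, until the orange pointer rests in the green zone and not in the red below it; one may be enough, and a bottle that is not needed is left standing. Only once the pointer rests in the green, take the red-handled hex driver out of its stand, pass its shaft down through the blue-ringed hole in the top of the bay's tower and press the recessed red reset button fully down. The program finishes while holding: the gripper still grips the driver and the driver still holds the button down; the timer, the label roll and the carton stay where they are.

Things in the scene. Friction and masses are not known exactly. Their poses are not given: they have to be found in the camera images.
- station: The rinse bay, fixed: grey foot plate 100 x 284 mm (x by y), on it the sprung steel platform (its +y part) and a white tower 86 x 70 x 100 mm with a grey top (its -y part). Origin: centre of the underside; x to the bay's rear, y to its left, z up. Scale on the tower's front (-x) face, from the top: white zone (too light), green zone, red zone (overloaded).
- platform (a joint): How far the sprung platform (with the orange pointer at its front right corner) has sunk, m: 0 at its upper stop, as at the start, to 0.040. Spring preloaded: the first 110 g do not move it, then 18 mm for each 100 g; settles in 1 s. White zone 0 to 0.0105, green 0.0105 to 0.0325, red beyond. A pointer resting at the very top edge of the green stays in the green with one full bottle more.
- place_left (a point): On the platform's black rubber mat, which moves with the platform (mat 192 x 84 mm, top 90 mm above the deck when empty, steel edge 3.5 mm higher): centre of the left one of three printed rings, 62 mm apart along the bay's y. Axes as the bay. The part-used bottle stands here, within about 6 mm.
- place_mid (a point): Centre of the middle ring on the mat; free at the start.
- place_right (a point): Centre of the right ring on the mat, next to the tower; free at the start.
- aperture (a point): Centre of the 15 mm round hole in the tower's top, at the top of the blue ring round it (outer diameter 25 mm, stands 2 mm proud), 102 mm above the deck. Axes as the bay. The plate is 9 mm thick with the ring; below it is a hollow with the red button in it.
- reset_button (a joint): How far the red reset button under the hole is pressed, m: 0 released, 0.005 at its stop; counts as down beyond 0.0035. Sprung: starts to move at 1.5 N, 5 N at the stop.
- button_top (a point): Centre of the button's top face (19 mm across), 22 mm below the aperture point when released.
- part_bottle: Part-used white bottle with blue screw cap, 40 mm across, 76 mm high (body round, up to 62 mm; cap 27 mm across), of unknown weight (28 to 109 g); stands on the platform's left ring. Origin: centre of the underside, z up.
- full_bottle_1: Full bottle, same shape and look, 100 g (within 3 %), standing on the deck in front of the bay. Origin: centre of the underside, z up. Grasp round the body from above.
- full_bottle_2: Another full bottle as full_bottle_1, 100 g (within 3 %).
- driver: Hex driver, 140 mm, 50 g, upright in its stand, shaft down: red handle 70 mm long, gripped across its own x (16 mm) or own z (17 mm), shaft 70 mm long, 4 mm thick. Own y points up the handle, x and z are level. Origin at the foot of the handle (79 mm above the deck) on one side of it: the handle's axis runs 8.5 mm along own +z from it, the shaft's 4.5 mm.
- driver_tip (a point): Tip of the driver's shaft, on its centre line, 115 mm below driver_grip; the shaft is 4 mm off the handle's axis on the own -z side there (the handle leans 4 degrees off the shaft's plumb line to the eye; the visible tip is 3 mm farther out).
- driver_grip (a point): On the handle's axis, 45 mm above the handle's foot and 25 mm below its top: a good place to grip across the handle. Axes as the driver.
- stand: Driver stand, fixed: black foot 50 x 72 x 7 mm, grey block 36 x 58 mm, top 79 mm above the deck, two holes along y; the driver's shaft is in the one at y = -14 mm (8 mm wide, 72 mm deep), the driver's handle rests on the block. Origin: centre of the underside.
- timer: White bench timer 46 x 58 x 18 mm, bystander. Origin: centre of the underside.
- label_roll: White roll of labels, 58 mm across, 24 mm high, bystander. Origin: centre of the underside.
- strip_carton: White carton 90 x 44 x 39 mm, bystander. Origin: centre of the underside.
Mind the look-alikes: they are no part of the job. Leave any pink, purple or yellow look-alike of the full_bottle_2 alone.

How it is judged:
On the way, in this order (a step that is already met when the one before it is completed fails the run):
1. the pointer rests in the green zone under upright bottles alone, the robot touching neither bottles nor bay (value of joint platform between 0.0105 and 0.0325 m and angle between each of part_bottle, full_bottle_1, full_bottle_2's own z axis and vertical below 0.15 rad and contact force between each of the fingers, the arm and part_bottle below 0.1 N and contact force between each of the fingers, the arm and full_bottle_1 below 0.1 N and contact force between each of the fingers, the arm and full_bottle_2 below 0.1 N and contact force between each of the fingers, the arm and station below 0.3 N and x of part_bottle in the frame of place_left between -0.045 and 0.045 m and y of part_bottle in the frame of place_left between -0.16 and 0.04 m and z of part_bottle in the frame of place_left below 0.01 m), for 0.5 s.
2. the driver is held clear of its stand (contact force between the fingers and driver above 1 N and z of driver_tip in the frame of stand above 0.083 m), for 0.1 s.
3. the button is held down by the driver through the hole (value of joint reset_button above 0.0035 m and z of driver_tip in the frame of aperture below -0.015 m and horizontal distance between driver_tip and aperture below 0.009 m and contact force between driver and station above 0.8 N and contact force between the fingers and driver above 1 N and angle between driver's own y axis and vertical below 0.4 rad), for 0.5 s.
At the end, for the whole second after the job is handed in: Gripper holds the driver, tip in the hole (over 15 mm down, within 9 mm sideways), pressing over 0.8 N, button over 3.5 of 5 mm down; platform sunk 10.5 to 32.5 mm; all bottles upright (0.15 rad), part-used one on the platform; robot touches no bottle and not the bay (all of step 1 and all of step 3); the arm keeps its last pose, push and grip.
It fails at once if the button is pressed while the pointer is not in the green zone (value of joint reset_button above 0.002 m and not (value of joint platform between 0.0105 and 0.0325 m)).
It fails at once if a bottle is tipped over (angle between any of part_bottle, full_bottle_1, full_bottle_2's own z axis and vertical above 0.7 rad).
It fails at once if the timer, label roll or carton is moved more than 30 mm (distance of any of timer, label_roll, strip_carton from where it was at the start of the episode above 0.03 m).
It also fails if it takes over 72 s, if anything falls off the work surface, if the arm or the gripper's body presses on something with over 40 N, if the wrist force passes 120 N, or if a joint passes its speed limit or range.

## Working session

There is one attempt and no reset: what is moved stays moved. The work goes in short steps, Python scripts to look and compute and a shell command to move; the robot and the scene stay as the last step left them, time stands still between calls to the robot, and variables do not carry over. Pictures are saved under pics/ and viewed, and the job is handed in when it is done.

```bash
mkdir -p pics
cat > h.py <<'E'
import numpy as np, cv2
from workcell import bot
def K(p):
    f=240/np.tan(np.radians(p["vertical_fov"])/2); return f,p["cx"],p["cy"]
def proj(p,X):
    f,cx,cy=K(p); c=np.array(p["R"])@np.array(X,float)+np.array(p["t"]); return np.array([cx+f*c[0]/c[2],cy+f*c[1]/c[2]])
def onz(p,uv,z):
    f,cx,cy=K(p); R=np.array(p["R"]);t=np.array(p["t"])
    d=R.T@np.array([(uv[0]-cx)/f,(uv[1]-cy)/f,1]); o=-R.T@t
    return o+d*(z-o[2])/d[2]
E
python3 - <<'E'
from h import *
s=bot.observe();print(s,bot.grasp_offset)
for n in ["side","top","wrist"]:
    p=bot.grab_frame(n);cv2.imwrite(f"pics/{n}0.png",p["pixels"]);print(n,p["vertical_fov"],p["cx"],p["cy"],-np.array(p["R"]).T@np.array(p["t"]),p.keys())
E
```

```text
{'clock': 0.0, 'qpos': array([-1.3772233 ,  0.52202825, -0.03629982,  1.60000721,  0.02115172,
        1.02109443, -0.1127807 ]), 'qd': array([ 0.00146979,  0.00052544, -0.00103024, -0.00149061,  0.00011992,
       -0.00082492, -0.0011007 ]), 'joint_efforts': array([ 1.04521099e-03, -9.27092743e+01,  1.98041797e+00, -3.69925117e+01,
        1.79121463e-02,  8.28465389e-03, -2.36187952e-05]), 'position': array([0.16290279, 0.60304384, 0.23071744]), 'tool_rot': array([-3.14043969e+00,  5.51190343e-05,  2.87777980e+00]), 'force': array([-0.45530306, -0.57631704, -0.31792137]), 'moment': array([ 0.0086178 , -0.07133785, -0.00547707]), 'grip_width': 0.08551689047746633} 0.0187
side 51.1236921208003 317.257963553721 238.23352121053918 [ 0.11364784 -0.72654694  0.45797091] dict_keys(['pixels', 'vertical_fov', 'cx', 'cy', 'R', 't', 'shot'])
top 44.20194681086866 311.44404920418197 228.69815417968593 [ 0.31234947 -0.01837261  1.36291288] dict_keys(['pixels', 'vertical_fov', 'cx', 'cy', 'R', 't', 'shot'])
wrist 70.46154511809466 318.45940676384305 239.37264016563546 [0.08435477 0.62341448 0.37390408] dict_keys(['pixels', 'vertical_fov', 'cx', 'cy', 'R', 't', 'shot'])
```

View pics/side0.png

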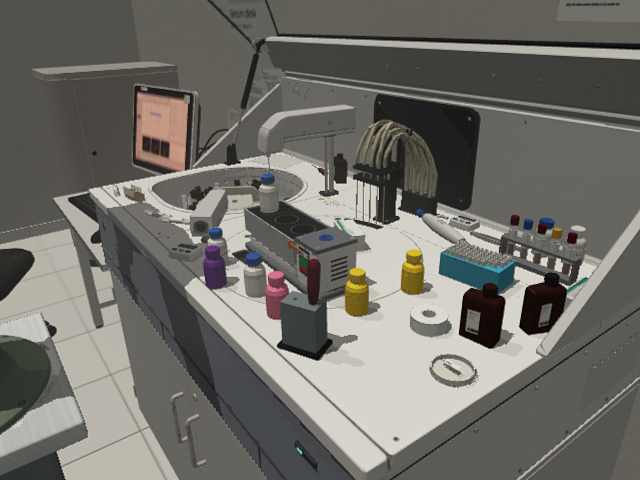

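View pics/top0.png

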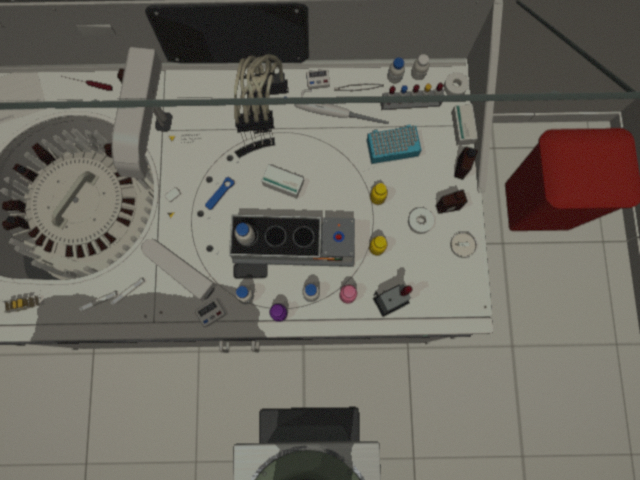

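View pics/wrist0.png

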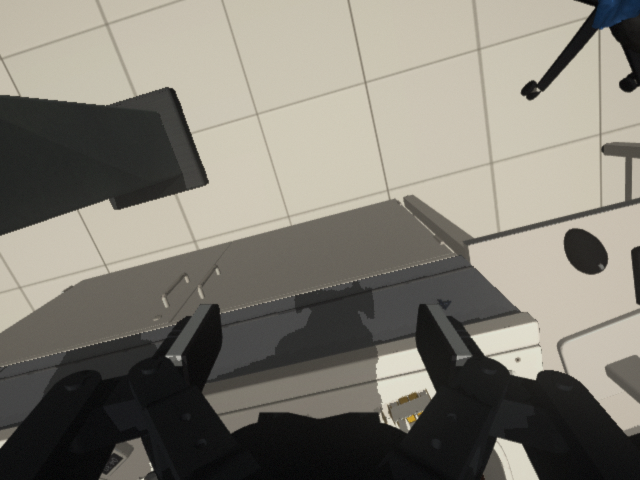

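Run:
```python
from h import *
t=bot.grab_frame("top");s=bot.grab_frame("side")
print(proj(t,[0,0,0]),proj(t,[.163,.603,.231]),proj(s,[0,0,0]),proj(s,[.163,.603,.231]), proj(t,[.5,0,0]))
for p,nm in((t,"top"),(s,"side")):
    for n in ["station","platform","reset_button","aperture","part_bottle","full_bottle_1","driver","stand","timer","label_roll","strip_carton"]:
        try:
            r=bot.trace(p,n)
            print(nm,n,[(round(float(q["score"]),2),[int(v) for v in q["point"]],int(np.sum(q["region"]))) for q in r])
        except Exception as e: print(n,e)
cv2.imwrite("pics/topc.png",cv2.resize(t["pixels"][160:330,180:500],None,fx=2.5,fy=2.5,interpolation=cv2.INTER_CUBIC))
cv2.imwrite("pics/sidec.png",cv2.resize(s["pixels"][150:370,180:450],None,fx=2.7,fy=2.7,interpolation=cv2.INTER_CUBIC))
```

```text
[306.91676481 518.23469771] [-29.50930413 457.70015864] [-63.64459241 399.70982299] [-14.05378658 134.39663699] [303.84129017 284.10885065]
top station [(0.78, [292, 241], 5693)]
top platform [(0.73, [278, 235], 3568)]
top reset_button []
top aperture [(0.86, [292, 242], 5728), (0.47, [405, 290], 98)]
top part_bottle []
top full_bottle_1 [(0.77, [381, 194], 291), (0.74, [309, 293], 261), (0.71, [379, 245], 288), (0.62, [242, 294], 291), (0.5, [349, 294], 268), (0.5, [280, 310], 261), (0.32, [278, 238], 3673)]
top driver [(0.56, [404, 287], 115)]
top stand [(0.9, [391, 299], 675)]
top timer []
top label_roll [(0.76, [421, 221], 447)]
top strip_carton [(0.6, [283, 183], 845)]
side station [(0.67, [298, 242], 6658)]
side platform [(0.97, [282, 224], 2517), (0.33, [313, 277], 537)]
side reset_button []
side aperture [(0.62, [297, 244], 6564)]
side part_bottle [(0.96, [265, 195], 674), (0.2, [281, 226], 2508)]
side full_bottle_1 [(0.89, [212, 269], 811), (0.75, [358, 294], 1046), (0.73, [218, 240], 406), (0.71, [276, 294], 805), (0.64, [255, 275], 779), (0.6, [410, 273], 867), (0.39, [311, 283], 483)]
side driver [(0.9, [311, 280], 540)]
side stand [(0.97, [305, 326], 2786)]
side timer [(0.59, [183, 251], 476)]
side label_roll [(0.74, [429, 319], 1050)]
side strip_carton [(0.69, [351, 232], 513), (0.67, [426, 317], 1075)]
```

View pics/topc.png

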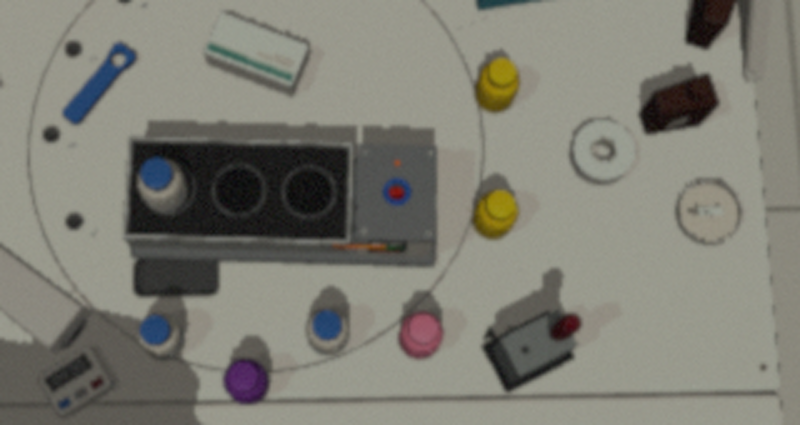

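View pics/sidec.png

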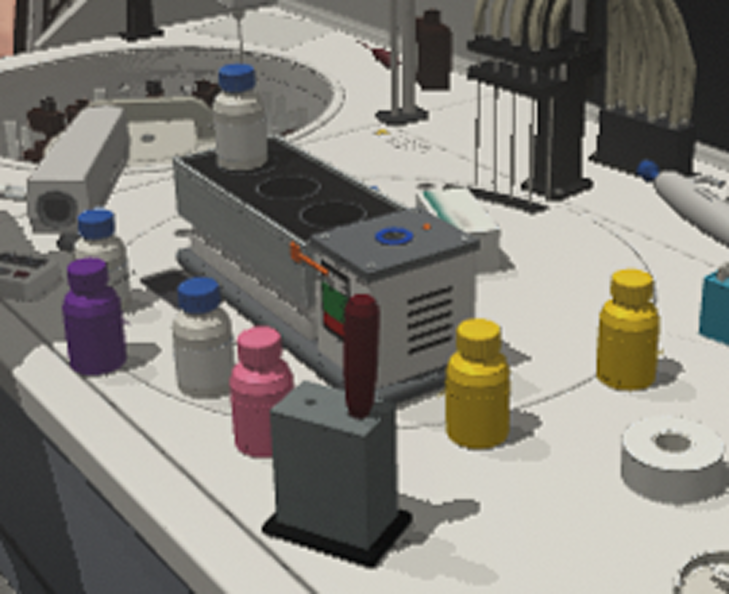

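```bash
cat > loc.py <<'E'
from h import *
from scipy.optimize import least_squares
def blobs(p,lo,hi,amin=8):
    h=cv2.cvtColor(p["pixels"],cv2.COLOR_BGR2HSV); m=cv2.inRange(h,np.array(lo),np.array(hi))
    n,l,st,c=cv2.connectedComponentsWithStats(m)
    return [(st[i,4],c[i].round(1).tolist(),st[i,:4].tolist()) for i in range(1,n) if st[i,4]>=amin]
def tri(obs):
    def f(X): return np.concatenate([proj(p,X)-uv for p,uv in obs])
    r=least_squares(f,[.55,0,.1]); return r.x,np.abs(r.fun).max()
E
python3 - <<'E'
from loc import *
t=bot.grab_frame("top");s=bot.grab_frame("side")
for p,n in((t,"top"),(s,"side")):
    for b in blobs(p,(100,110,50),(125,255,255),15): print(n,b)
    print("red")
    for b in blobs(p,(0,150,40),(8,255,255),5)+blobs(p,(172,120,30),(180,255,255),5): print(n,b)
    print("orange")
    for b in blobs(p,(9,150,60),(18,255,255),4): print(n,b)
E
```

```text
top (np.int32(79), [398.0, 62.7], [394, 58, 9, 11])
top (np.int32(23), [403.9, 88.7], [402, 86, 5, 6])
top (np.int32(33), [229.1, 180.9], [224, 178, 10, 9])
top (np.int32(188), [216.2, 196.4], [206, 183, 23, 26])
top (np.int32(119), [241.8, 228.5], [236, 223, 12, 12])
top (np.int32(53), [338.3, 236.3], [333, 231, 11, 11])
top (np.int32(91), [310.5, 289.3], [306, 284, 10, 11])
top (np.int32(95), [241.6, 291.4], [236, 286, 12, 11])
red
top (np.int32(9986), [576.9, 177.5], [507, 128, 133, 102])
top (np.int32(8), [338.6, 236.1], [337, 235, 4, 3])
top (np.int32(68), [99.3, 85.2], [87, 82, 24, 8])
top (np.int32(15), [439.5, 86.3], [437, 84, 5, 6])
top (np.int32(18), [415.6, 88.2], [414, 86, 4, 6])
top (np.int32(12), [391.8, 89.6], [390, 88, 4, 5])
top (np.int32(14), [537.6, 155.0], [535, 152, 7, 6])
top (np.int32(6), [529.3, 158.8], [528, 157, 4, 4])
top (np.int32(6), [537.8, 159.8], [536, 159, 5, 3])
top (np.int32(7), [526.4, 162.4], [524, 161, 6, 4])
top (np.int32(8), [524.6, 167.9], [523, 165, 4, 7])
top (np.int32(7), [531.6, 165.9], [530, 164, 4, 5])
top (np.int32(8), [537.4, 168.9], [
[... 2908 characters left out ...]
p.int32(71), [312.7, 263.0], [308, 259, 11, 10])
side (np.int32(5), [270.8, 273.0], [269, 272, 4, 3])
side (np.int32(5), [279.4, 272.2], [278, 272, 4, 2])
side (np.int32(8), [280.6, 276.5], [278, 274, 6, 5])
side (np.int32(5), [268.6, 277.2], [268, 276, 3, 3])
side (np.int32(5), [308.2, 278.2], [308, 277, 2, 4])
side (np.int32(24), [268.9, 292.2], [266, 288, 9, 8])
side (np.int32(13), [280.2, 288.5], [276, 288, 9, 3])
side (np.int32(15), [309.1, 296.6], [308, 293, 4, 8])
side (np.int32(9), [266.2, 299.3], [266, 296, 2, 7])
side (np.int32(30), [271.7, 313.9], [267, 304, 13, 15])
orange
side (np.int32(4), [337.5, 233.5], [337, 233, 2, 2])
side (np.int32(38), [292.6, 245.4], [288, 240, 13, 12])
```

Run:
```python
from loc import *
t=bot.grab_frame("top");s=bot.grab_frame("side")
for n,a,b,z in (("A",(310.5,289.3),(252.8,258.3),.074),("B",(241.6,291.4),(213.8,231.5),.074),("part",(241.8,228.5),(266.2,177.4),.164),("ap",(338.3,236.3),(325.5,237.2),.102)):
    print(n,*tri([(t,a),(s,b)]),onz(t,a,z),onz(s,b,z))
# rings, top
g=t["pixels"][200:280,220:365]
cv2.imwrite("pics/plat.png",cv2.resize(g,None,fx=5.5,fy=5.5,interpolation=cv2.INTER_CUBIC))
```

```text
A [ 0.47790713 -0.01502888  0.06939846] 0.38752354573108505 [ 0.47816226 -0.01541185  0.074     ] [ 0.47300896 -0.02334279  0.074     ]
B [0.47509803 0.13616503 0.07059991] 0.6207783183873516 [0.4760219  0.13527466 0.074     ] [0.47077869 0.12878022 0.074     ]
part [0.59574377 0.12656335 0.16018063] 0.5730297161184126 [0.59601408 0.12556804 0.164     ] [0.58822255 0.11558982 0.164     ]
ap [ 0.58994646 -0.07806609  0.10069216] 0.0036857687929909844 [ 0.589667   -0.07800896  0.102     ] [ 0.58819634 -0.08043916  0.102     ]
```

View pics/plat.png

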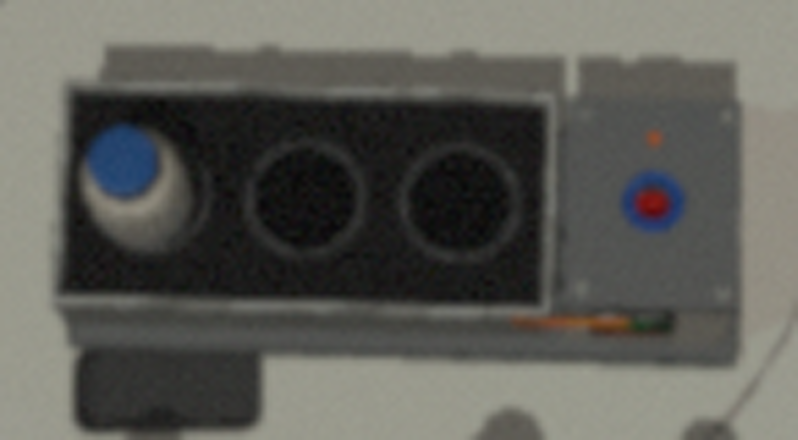

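Run:
```python
from loc import *
t=bot.grab_frame("top")
f=lambda u,v:((u+.5)/5.5-.5+220,(v+.5)/5.5-.5+200)
m=onz(t,f(305,197),.09);r=onz(t,f(459,203),.09);a=onz(t,f(653,201),.102)
print(m,r,a,np.linalg.norm(m-r),np.degrees(np.arctan2(*(m-r)[:2])))
l=[onz(t,f(*q),.0935) for q in((60,302),(548,307),(72,88),(553,95))]
for q in l: print(q)
d=l[0]-l[1];print(np.degrees(np.arctan2(d[0],d[1])));d=l[2]-l[3];print(np.degrees(np.arctan2(d[0],d[1])))
```

```text
[0.59663669 0.06090923 0.09      ] [ 0.59314595 -0.00083738  0.09      ] [ 0.59003226 -0.07805831  0.102     ] 0.06184521027730334 3.2356733544012775
[0.55474887 0.15808731 0.0935    ]
[ 0.54952957 -0.03566431  0.0935    ]
[0.64245463 0.15458322 0.0935    ]
[ 0.63630089 -0.03932881  0.0935    ]
1.5430672497786226
1.8176543003692072
```

```bash
python3 -m handwheel '[[-1,0.2,0,0,0,0.026],[-1,0.2,0,0,0,0.026],[-1,0.2,0,0,0,0.026],[-1,0.2,0,0,0,0.026],[-1,0.2,0,0,0,0.026],[-1,0.2,0,0,0,0.026],[-1,0.2,0,0,0,0.026],[-1,0.2,0,0,0,0.026]]' -1 40
```

```text
clock: 2.6
position: [0.3161, 0.4894, 0.2313]
tool_rot: [3.142, -0.0, 1.565]
force: [0.4, -0.3, -0.1]
grip_width: 0.0855
```

```bash
python3 -m handwheel '[[-1,0.4,0,0,0,0],[-1,0.4,0,0,0,0],[-1,0.4,0,0,0,0],[-1,0.4,0,0,0,0],[-1,0.4,0,0,0,0],[-1,0.4,0,0,0,0],[-1,0.4,0,0,0,0],[-1,0.4,0,0,0,0]]'; python3 -m handwheel '[[-1,0.4,0,0,0,0],[-1,0.4,0,0,0,0],[-1,0.4,0,0,0,0],[-1,0.4,0,0,0,0],[-1,0.4,0,0,0,0.005],[-1,0.4,0,0,0,0],[-1,0.4,0,0,0,0],[-1,0,0,0,0,0]]'
python3 - <<'E'
from loc import *
p=bot.grab_frame("wrist");cv2.imwrite("pics/w1.png",p["pixels"]);t=bot.grab_frame("top");cv2.imwrite("pics/t1.png",t["pixels"])
for b in blobs(p,(100,110,50),(125,255,255),60): print(b,onz(p,b[1],.076))
E
```

```text
clock: 3.6
position: [0.3959, 0.289, 0.2314]
tool_rot: [3.141, -0.0, 1.571]
force: [0.2, 0.2, -0.2]
grip_width: 0.0852
clock: 4.6
position: [0.4636, 0.0883, 0.2314]
tool_rot: [3.141, -0.0, 1.539]
force: [-0.1, 0.3, -0.2]
grip_width: 0.0852
(np.int32(2149), [572.5, 85.8], [535, 51, 78, 72]) [0.67062385 0.1930225  0.076     ]
(np.int32(90), [264.4, 69.4], [259, 63, 12, 14]) [0.42368979 0.21265115 0.076     ]
(np.int32(674), [329.6, 167.6], [315, 153, 30, 30]) [0.47381252 0.1343118  0.076     ]
(np.int32(1666), [521.3, 193.5], [496, 174, 51, 43]) [0.6430525  0.10642668 0.076     ]
(np.int32(392), [334.6, 319.1], [323, 309, 24, 21]) [ 0.47569615 -0.01537298  0.076     ]
```

View pics/w1.png

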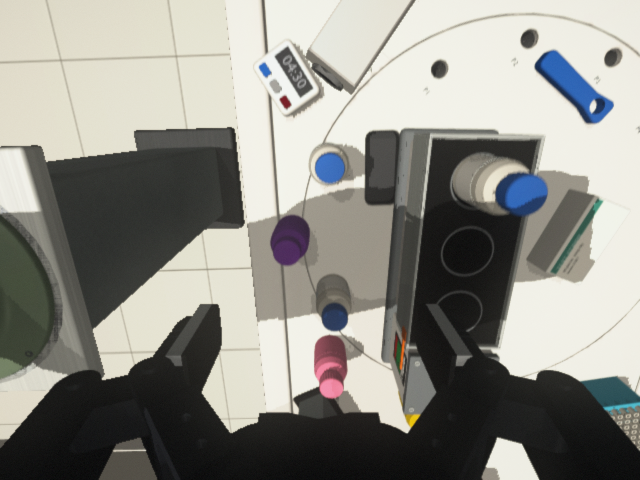

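View pics/t1.png

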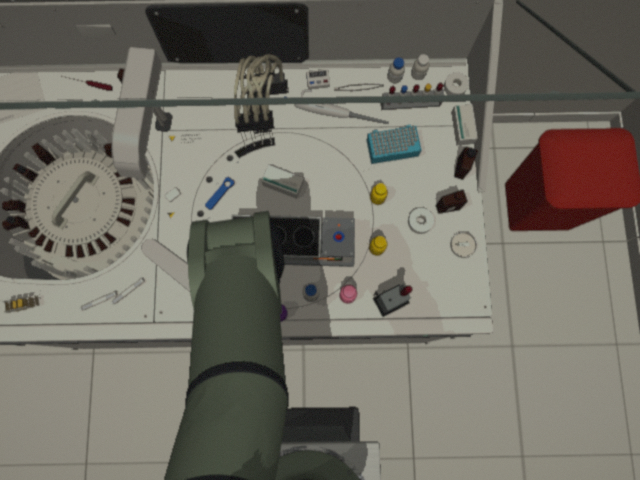

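```bash
python3 -m handwheel '[[-0.9,0.15,0,0,0,0],[-0.9,0.15,0,0,0,0],[-0.9,0.15,0,0,0,0],[-0.9,0.15,0.5,0,0,0],[-0.5,0.07,1,0,0,0],[0,0,1,0,0,0],[0,0,0,0,0,0]]' -0.35
python3 - <<'E'
from loc import *
p=bot.grab_frame("wrist");cv2.imwrite("pics/w2.png",p["pixels"])
E
```

```text
clock: 5.58
position: [0.4759, -0.0133, 0.1679]
tool_rot: [-3.139, 0.0, 1.54]
force: [0.3, -0.8, 0.7]
grip_width: 0.0579
```

View pics/w2.png

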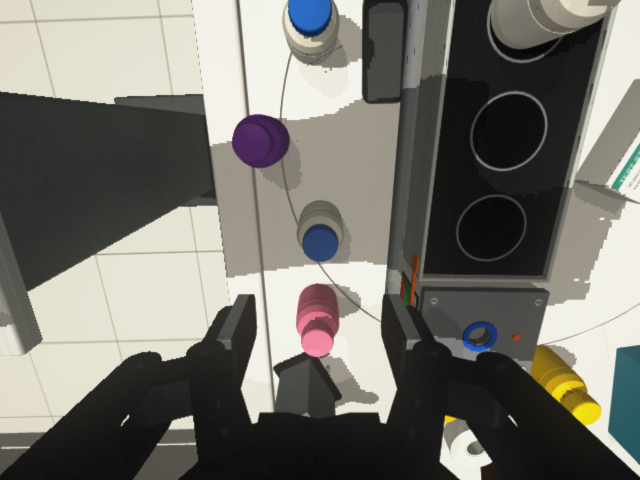

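Run:
```python
from loc import *
p=bot.grab_frame("wrist");o=bot.observe()["position"]
print(o,proj(p,[o[0],o[1],.076]),proj(p,o))
for b in blobs(p,(100,110,50),(125,255,255),60): print(b[:2],onz(p,b[1],.072),onz(p,b[1],.102))
f=onz(p,(481,336),.102);print(f)
for c in ((509,131),(491,229)): print(onz(p,c,.09))
```

```text
[ 0.47698454 -0.0131679   0.16944429] [320.41923998 241.34993927] [321.31419228 304.6321279 ]
(np.int32(1328), [308.4, 15.7]) [0.47385423 0.13109422 0.072     ] [0.47440148 0.12300164 0.102     ]
(np.int32(946), [318.8, 242.7]) [ 0.47572492 -0.01554169  0.072     ] [ 0.4760383  -0.00530203  0.102     ]
(np.int32(511), [477.6, 335.2]) [ 0.60338841 -0.09960263  0.072     ] [ 0.58774145 -0.07885377  0.102     ]
[ 0.59025714 -0.07959721  0.102     ]
[0.59640524 0.06036519 0.09      ]
[ 0.59337627 -0.00313047  0.09      ]
```

```bash
python3 -m handwheel '[[-0.08,0,1,0,0,0],[0,0,1,0,0,0],[0,0,1,0,0,0],[0,0,1,0,0,0],[0,0,0.8,0,0,0],[0,0,0.6,0,0,0],[0,0,0,0,0,0]]' -0.35 40 && python3 -m handwheel '[[0,0,0,0,0,0],[0,0,0,0,0,0],[0,0,0,0,0,0],[0,0,0,0,0,0],[0,0,0,0,0,0]]' 1 40
```

```text
clock: 6.55
position: [0.4767, -0.0152, 0.0337]
tool_rot: [-3.141, -0.0, 1.54]
force: [-0.1, 0.2, 0.7]
grip_width: 0.0581
clock: 7.18
position: [0.4772, -0.0153, 0.0348]
tool_rot: [3.14, -0.0, 1.539]
force: [-1.5, -0.2, 7.3]
grip_width: 0.0365
```

```bash
python3 -m handwheel '[[0,0,-1,0,0,0],[0,0,-1,0,0,0],[0,0,-1,0,0,0],[0,0,-1,0,0,0],[0,0,-1,0,0,0],[0.3,0.5,0,0,0,0],[0.6,0.8,0,0,0,0],[0.6,0.8,0,0,0,0]]' && python3 -m handwheel '[[0.6,0.8,0,0,0,0],[0.6,0.8,0,0,0,0],[0.39,0.77,0,0,0,0],[0.1,0.2,0,0,0,0],[0,0,0,0,0,0]]'
python3 - <<'E'
from loc import *
p=bot.grab_frame("wrist");o=bot.observe();cv2.imwrite("pics/w3.png",p["pixels"])
s=bot.grab_frame("side");cv2.imwrite("pics/s3.png",cv2.resize(s["pixels"][100:370,150:480],None,fx=2.2,fy=2.2))
print(o["position"],o["grip_width"],o["force"])
E
```

```text
clock: 8.18
position: [0.5313, 0.0215, 0.1584]
tool_rot: [-3.142, -0.0, 1.54]
force: [-1.4, 0.7, -0.2]
grip_width: 0.0365
clock: 8.8
position: [0.5956, 0.0606, 0.1582]
tool_rot: [-3.141, 0.0, 1.539]
force: [-0.3, 0.1, -1.7]
grip_width: 0.0365
[0.59533499 0.06034443 0.15843072] 0.036567211557778416 [-0.09289321  0.53358454 -1.39692481]
```

View pics/w3.png

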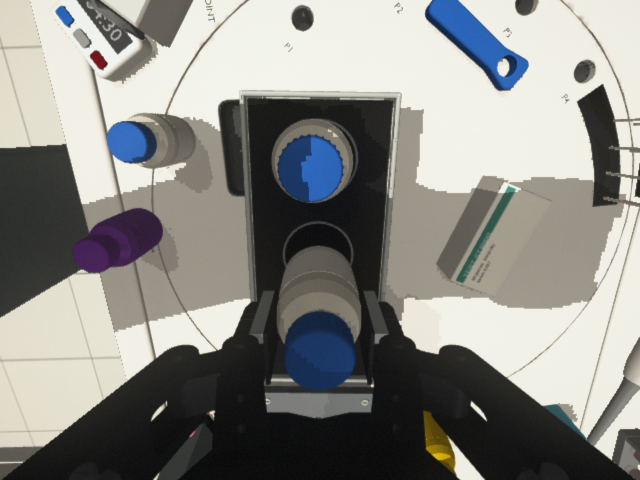

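View pics/s3.png

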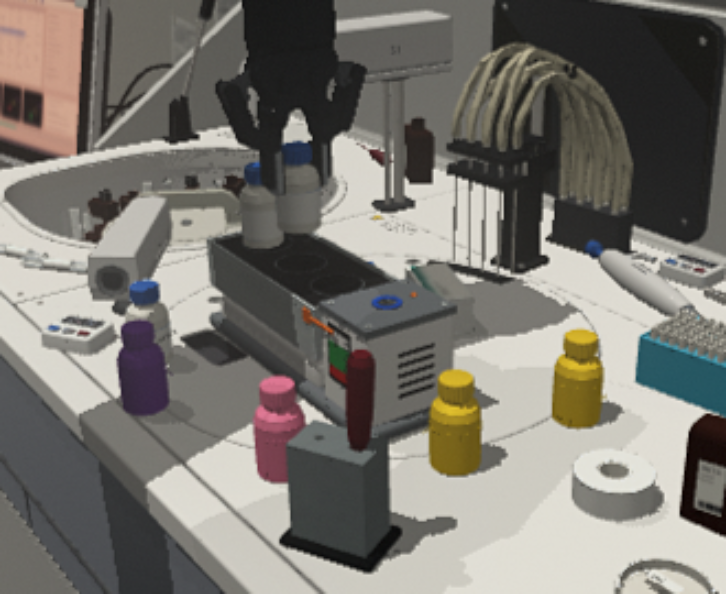

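```bash
python3 -m handwheel '[[0,0.03,0.5,0,0,0],[0,0,0.4,0,0,0],[0,0,0.3,0,0,0],[0,0,0.1,0,0,0],[0,0,0,0,0,0]]' && python3 -m handwheel '[[0,0,0.06,0,0,0],[0,0,0,0,0,0],[0,0,0,0,0,0]]'
```

```text
clock: 9.52
position: [0.5966, 0.0606, 0.1262]
tool_rot: [-3.141, 0.0, 1.539]
force: [0.3, -0.3, -0.6]
grip_width: 0.0368
clock: 9.9
position: [0.5967, 0.0607, 0.1249]
tool_rot: [3.141, -0.0, 1.539]
force: [0.9, -0.7, -0.9]
grip_width: 0.0363
```

```bash
python3 -m handwheel '[[0,0,0.06,0,0,0],[0,0,0,0,0,0]]' && python3 -m handwheel '[[0,0,0.06,0,0,0],[0,0,0,0,0,0]]'
```

```text
clock: 10.15
position: [0.5966, 0.0607, 0.1232]
tool_rot: [-3.141, 0.0, 1.539]
force: [1.1, -0.3, -0.8]
grip_width: 0.0366
clock: 10.4
position: [0.5966, 0.0607, 0.1217]
tool_rot: [-3.141, 0.0, 1.539]
force: [-0.6, -0.9, -1.5]
grip_width: 0.0366
```

```bash
python3 -m handwheel '[[0,0,0,0,0,0],[0,0,0,0,0,0],[0,0,0,0,0,0],[0,0,0,0,0,0]]' -0.35 && python3 -m handwheel '[[0,0,-0.5,0,0,0],[0,0,-1,0,0,0],[0,0,-1,0,0,0],[0,0,-1,0,0,0],[0,0,-1,0,0,0],[-0.5,0,-0.5,0,0,0],[0,0,0,0,0,0]]'
python3 - <<'E'
from loc import *
p=bot.grab_frame("wrist");o=bot.observe();cv2.imwrite("pics/w4.png",p["pixels"])
s=bot.grab_frame("side");cv2.imwrite("pics/s4.png",cv2.resize(s["pixels"][150:300,200:380],None,fx=4,fy=4,interpolation=cv2.INTER_CUBIC))
print(o["position"],o["grip_width"],o["force"],o["clock"])
E
```

```text
clock: 10.9
position: [0.5966, 0.0607, 0.1218]
tool_rot: [-3.142, 0.0, 1.539]
force: [0.8, -1.0, -0.0]
grip_width: 0.0576
clock: 11.78
position: [0.5964, 0.0466, 0.2476]
tool_rot: [3.14, 0.0, 1.538]
force: [-0.4, 0.7, -0.3]
grip_width: 0.0574
[0.59611174 0.04740543 0.24670317] 0.05757563666584797 [-0.15245325  0.13107355 -0.15163289] 11.825
```

View pics/w4.png

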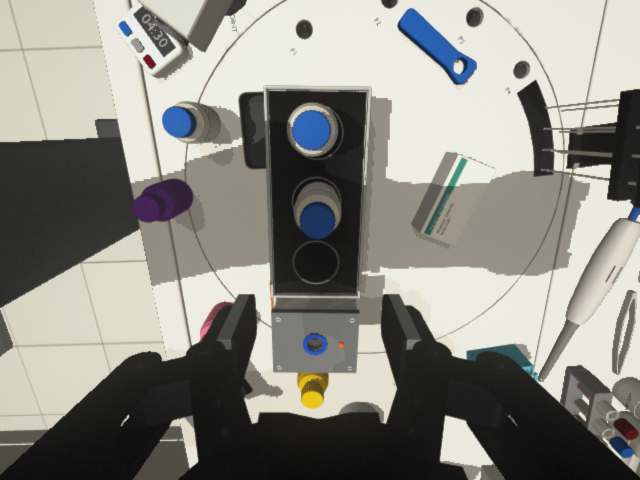

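View pics/s4.png

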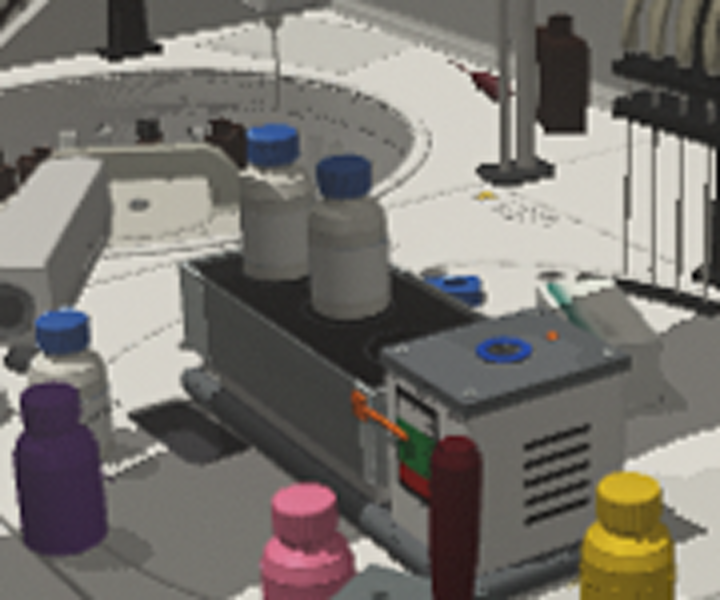

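```bash
python3 -m handwheel '[[0,0,0,0,0,0],[0,0,0,0,0,0],[0,0,0,0,0,0],[0,0,0,0,0,0]]'
python3 - <<'E'
from loc import *
s=bot.grab_frame("side");o0=cv2.imread("pics/side0.png")
a=np.vstack([cv2.resize(q[225:290,275:325],None,fx=9,fy=4.5*2,interpolation=cv2.INTER_CUBIC) for q in (s["pixels"],)])
b=cv2.resize(o0[225:290,275:325],None,fx=9,fy=9,interpolation=cv2.INTER_CUBIC)
cv2.imwrite("pics/s5.png",np.hstack([cv2.resize(b,(395,580)),cv2.resize(a,(395,580))]))
print(blobs(s,(9,150,60),(18,255,255),4)); print(blobs(s,(100,110,50),(125,255,255),60))
for z in(.1645,.1545,.1445): print(proj(s,[.5957,.1265,z]))
# station: front face of tower; x_front approx
for zz in np.arange(0.03,.1,.01): print(round(zz,3),proj(s,[.545,-.045,zz]).round(1))
E
```

```text
clock: 12.38
position: [0.5962, 0.0483, 0.2467]
tool_rot: [-3.141, 0.0, 1.54]
force: [-0.5, 0.4, -0.2]
grip_width: 0.0575
[(np.int32(4), [337.5, 233.5], [337, 233, 2, 2]), (np.int32(42), [293.1, 253.4], [288, 248, 14, 12])]
[(np.int32(88), [267.3, 185.2], [262, 181, 12, 10]), (np.int32(77), [527.7, 223.9], [524, 219, 9, 11]), (np.int32(100), [547.4, 221.8], [540, 218, 14, 11]), (np.int32(70), [213.9, 231.2], [209, 228, 13, 10])]
[266.63684295 175.21402879]
[266.94510706 179.9856968 ]
[267.25090363 184.7191693 ]
0.03 [295.3 273.3]
0.04 [295.1 268.4]
0.05 [294.9 263.5]
0.06 [294.6 258.5]
0.07 [294.4 253.4]
0.08 [294.2 248.4]
0.09 [294.  243.2]
0.1 [293.7 238.1]
```

View pics/s5.png

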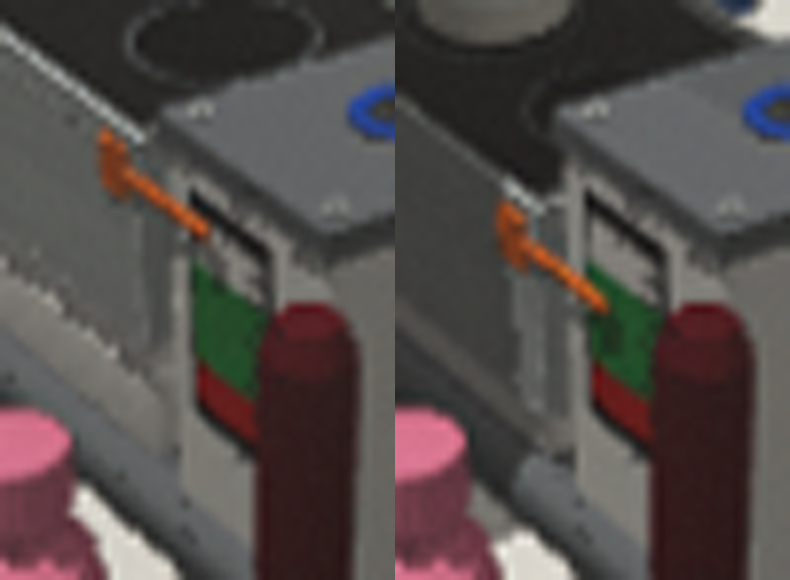

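```bash
python3 -m handwheel '[[-1,-0.4,0,0,0,0],[-1,-0.4,0,0,0,0],[-1,-0.4,0,0,0,0],[-1,-0.4,0,0,0,0],[-1,-0.4,0,0,0,0],[-1,-0.4,0,0,0,0],[-1,-0.4,0,0,0,0],[-1,-0.4,0,0,0,0]]' && python3 -m handwheel '[[-1,-0.5,0,0,0,0],[-1,-0.5,0,0,0,0],[-1,-0.4,0,0,0,0],[-1,-0.4,0,0,0,0],[0,0,0,0,0,0],[0,0,0,0,0,0]]'
python3 - <<'E'
from loc import *
p=bot.grab_frame("wrist");o=bot.observe();cv2.imwrite("pics/w6.png",p["pixels"])
s=bot.grab_frame("side");cv2.imwrite("pics/s6.png",s["pixels"])
t=bot.grab_frame("top");cv2.imwrite("pics/t6.png",cv2.resize(t["pixels"][220:340,300:460],None,fx=5,fy=5,interpolation=cv2.INTER_CUBIC))
print(o["position"],o["qpos"],-np.array(p["R"]).T@p["t"])
E
```

```text
clock: 13.42
position: [0.5096, -0.15, 0.2469]
tool_rot: [3.141, 0.0, 1.54]
force: [-0.5, -0.3, 0.0]
grip_width: 0.0575
clock: 14.18
position: [0.4621, -0.2473, 0.2468]
tool_rot: [3.141, -0.0, 1.54]
force: [-0.4, 0.3, -0.8]
grip_width: 0.0578
[ 0.4622631  -0.24706795  0.24675366] [-0.02835522  0.38559811  0.53857431  1.86711383 -0.23921623  0.95295894
  0.58712691] [ 0.46367008 -0.16774331  0.38992164]
```

View pics/w6.png

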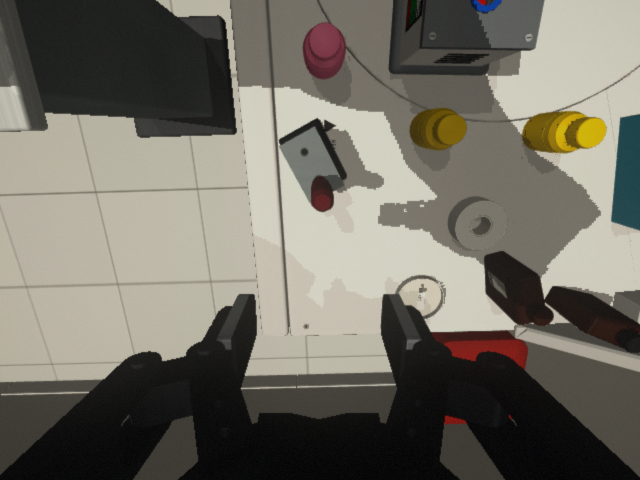

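View pics/s6.png

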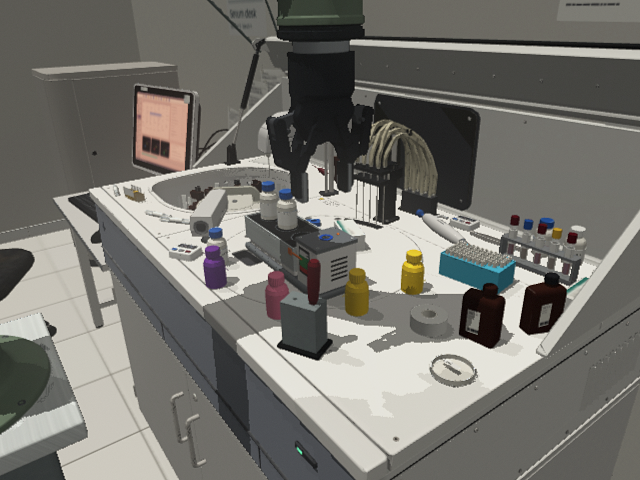

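View pics/t6.png

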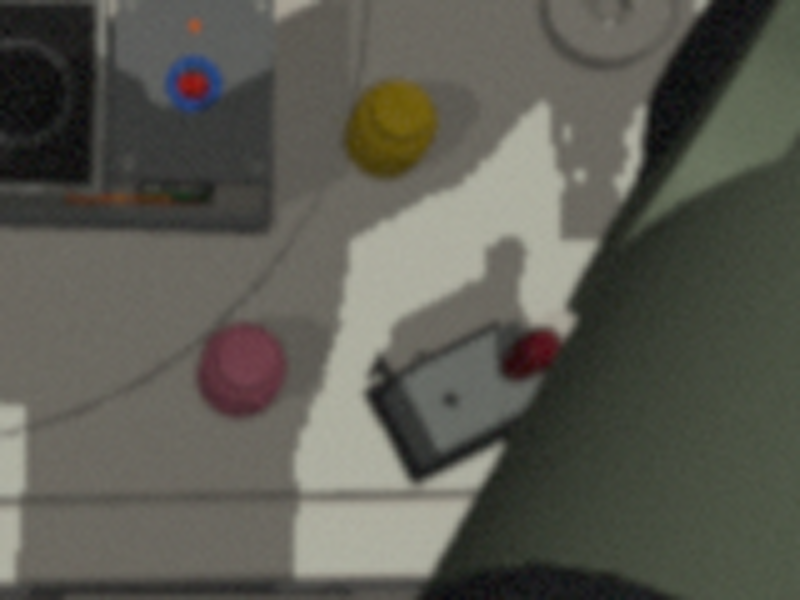

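Run:
```python
from loc import *
p=bot.grab_frame("wrist");np.savez("w6.npz",**{k:p[k] for k in("pixels","R","t","cx","cy","vertical_fov")})
cv2.imwrite("pics/w6c.png",cv2.resize(p["pixels"][110:225,265:400],None,fx=5.5,fy=5.0,interpolation=cv2.INTER_CUBIC))
print(onz(p,(304,152),.079),onz(p,(322,194),.149))
s=bot.grab_frame("side")
cv2.imwrite("pics/s6c.png",cv2.resize(s["pixels"][245:365,265:345],None,fx=5,fy=5,interpolation=cv2.INTER_CUBIC))
for pp,n in((p,"w"),(s,"s")):
  for q in bot.trace(pp,"driver"):
    ys,xs=np.where(q["region"]); print(n,q["score"],q["point"],xs.min(),xs.max(),ys.min(),ys.max())
```

```text
[ 0.45028544 -0.1880179   0.079     ] [ 0.46491638 -0.21290069  0.149     ]
w 0.91 [324.1, 195.4] 311 333 177 211
s 0.56 [312.4, 280.0] 308 320 259 304
s 0.16 [302.6, 251.0] 245 356 213 298
```

View pics/w6c.png

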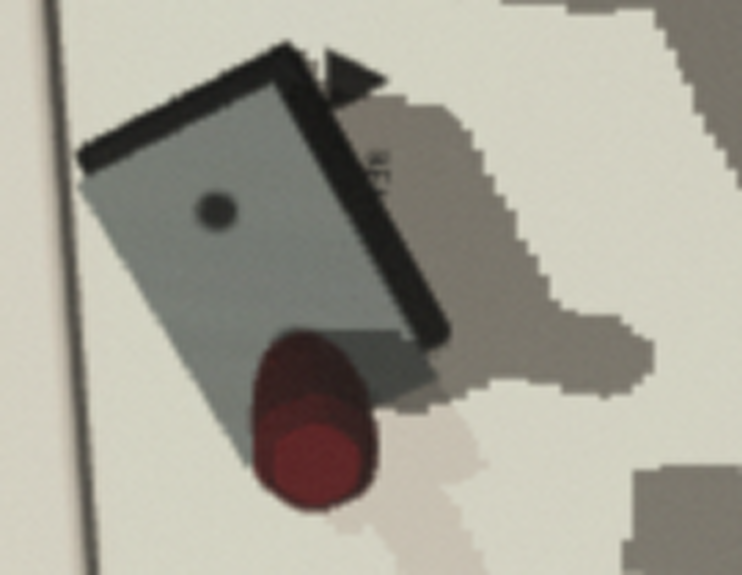

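View pics/s6c.png

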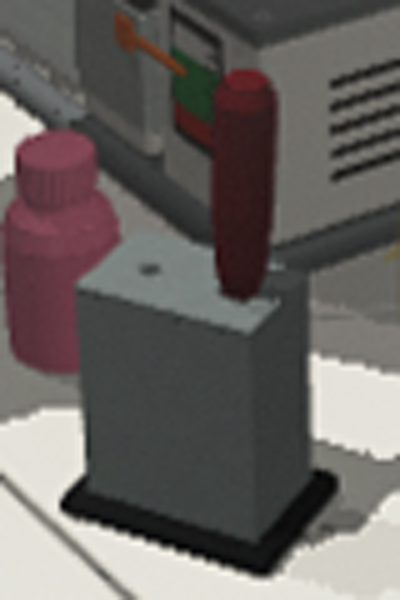

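Run:
```python
from loc import *
p=dict(np.load("w6.npz"))
g=lambda u,v,z:onz(p,((u+.5)/5.5-.5+265,(v+.5)/5-.5+110),z)
A=g(274,84,.079);B=g(80,182,.079);C=g(250,468,.079);D=g(440,380,.079)
for n,q in zip("ABCD",(A,B,C,D)):print(n,q)
print(np.linalg.norm(A-B),np.linalg.norm(C-B),np.linalg.norm(A-D),np.linalg.norm(C-D))
d=B-C;print("yaw",np.degrees(np.arctan2(-d[0],d[1])));d=A-B;print("yaw",np.degrees(np.arctan2(d[1],d[0])))
d=A-D;print("yaw",np.degrees(np.arctan2(-d[0],d[1])))
h=g(216,211,.079);print("hole",h)
th=np.arctan2((A-B)[1],(A-B)[0])
for th in np.radians([25,28,31]):
  y=np.array([-np.sin(th),np.cos(th),0]); x=np.array([np.cos(th),np.sin(th),0])
  print(np.degrees(th),"drvhole",h-.028*y, (A+B)/2-y*(.029+.014))
print("handletop",g(316,465,.149),"foot",g(300,372,.079))
```

```text
A [ 0.46025167 -0.16673397  0.079     ]
B [ 0.42855633 -0.18221998  0.079     ]
C [ 0.45390716 -0.23440331  0.079     ]
D [ 0.48614063 -0.21896817  0.079     ]
0.035276208110182845 0.05801520579046917 0.058297946906463574 0.03573849925373535
yaw 25.910630184583795
yaw 26.039657133088134
yaw 26.36450886611069
hole [ 0.45017188 -0.18784205  0.079     ]
25.0 drvhole [ 0.46200519 -0.21321867  0.079     ] [ 0.46257658 -0.21344821  0.079     ]
28.0 drvhole [ 0.46331709 -0.21256458  0.079     ] [ 0.46459128 -0.21244372  0.079     ]
31.0 drvhole [ 0.46459295 -0.21184273  0.079     ] [ 0.46655064 -0.21133517  0.079     ]
handletop [ 0.46478227 -0.21915147  0.149     ] foot [ 0.46288812 -0.21680663  0.079     ]
```

```bash
python3 -m handwheel '[[0.6,0.03,0,0,0,0],[0.62,0,0,0,0,0],[0,0,0,0,0,-0.026],[0,0,0,0,0,-0.026],[0,0,0,0,0,-0.0258],[0,0,1,0,0,0],[0,0,0.4,0,0,0],[0,0,0,0,0,0]]'
python3 - <<'E'
from loc import *
p=bot.grab_frame("wrist");o=bot.observe();P=o["position"];print(P,o["tool_rot"])
im=p["pixels"].copy()
for z,c in((.149,(0,255,0)),(.124,(255,0,0)),(.079,(255,255,0))):
    u=proj(p,[.4643,-.2166,z]);print(z,u,proj(p,[P[0],P[1],z])); cv2.circle(im,tuple(int(round(v)) for v in u),2,c,-1)
cv2.imwrite("pics/w7.png",im)
E
```

```text
clock: 15.52
position: [0.4635, -0.2167, 0.2115]
tool_rot: [-3.141, -0.001, 2.028]
force: [-0.3, -0.7, 1.0]
grip_width: 0.0576
[ 0.4637186  -0.21695027  0.21206   ] [-3.14135315e+00 -6.69733548e-05  2.02842933e+00]
0.149 [321.70306638 257.72638728] [320.66060581 257.8081021 ]
0.124 [321.42768091 245.05574417] [320.48656545 245.13048263]
0.079 [321.04681082 227.53169336] [320.24585534 227.59644018]
```

View pics/w7.png

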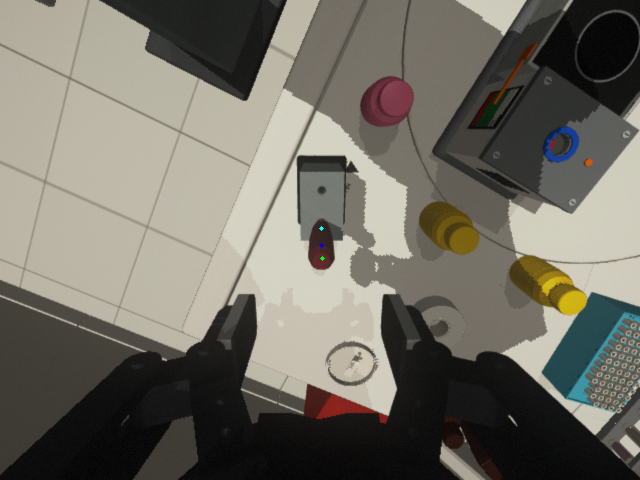

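```bash
python3 -m handwheel '[[-0.04,0,1,0,0,0],[0,0,1,0,0,0],[0,0,1,0,0,0],[0,0,0.8,0,0,0],[0,0,0.48,0,0,0],[0,0,0,0,0,0]]' && python3 -m handwheel '[[0,0,0,0,0,0],[0,0,0,0,0,0],[0,0,0,0,0,0],[0,0,0,0,0,0],[0,0,0,0,0,0],[0,0,0,0,0,0]]' 1 80
```

```text
clock: 16.32
position: [0.464, -0.2182, 0.1048]
tool_rot: [-3.141, -0.0, 2.028]
force: [-0.3, 0.2, 0.8]
grip_width: 0.0576
clock: 17.08
position: [0.4644, -0.2182, 0.1054]
tool_rot: [3.141, 0.001, 2.028]
force: [-0.7, -0.0, 7.5]
grip_width: 0.0157
```

```bash
python3 -m handwheel '[[0,0,-0.6,0,0,0],[0,0,-0.8,0,0,0],[0,0,-0.9,0,0,0],[0,0,-0.9,0,0,0],[0,0,-0.9,0,0,0],[0,0,-0.9,0,0,0],[0,0,0,0,0,0]]'
python3 - <<'E'
from loc import *
p=bot.grab_frame("wrist");o=bot.observe();P=o["position"];print(P,o["grip_width"],o["force"])
cv2.imwrite("pics/w8.png",p["pixels"])
s=bot.grab_frame("side");cv2.imwrite("pics/s8.png",cv2.resize(s["pixels"][120:320,220:400],None,fx=3,fy=3,interpolation=cv2.INTER_CUBIC))
E
```

```text
clock: 17.95
position: [0.4645, -0.2185, 0.2319]
tool_rot: [3.139, 0.002, 2.028]
force: [-0.3, -0.3, -1.2]
grip_width: 0.0156
[ 0.4641309 -0.2182108  0.2307148] 0.015312170174622698 [-0.60918621  0.43932967 -0.21468435]
```

View pics/w8.png

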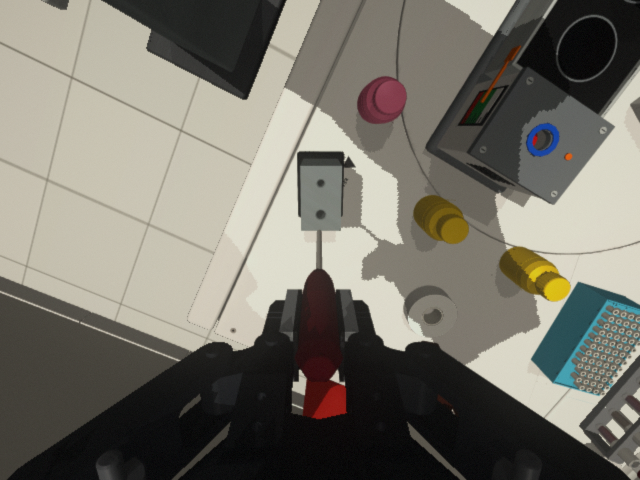

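View pics/s8.png

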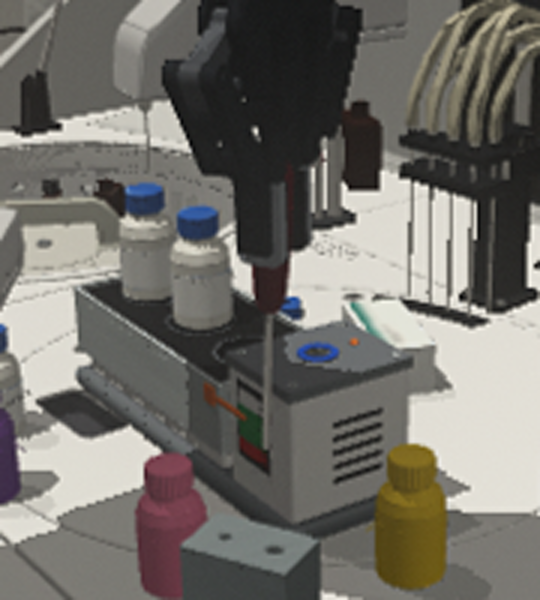

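Run:
```python
from loc import *
p=bot.grab_frame("wrist");P=bot.observe()["position"]
cv2.imwrite("pics/w8c.png",cv2.resize(p["pixels"][195:280,290:350],None,fx=7,fy=7,interpolation=cv2.INTER_CUBIC))
print(onz(p,(320.2,214),.079),onz(p,(320.4,184),.079))
tx=np.array([np.cos(2.028),np.sin(2.028)])
for k in (.004,.0055,.0085): print(k,proj(p,[*(P[:2]+k*tx),.1344]))
print("ap",onz(p,(543,140),.102))
```

```text
[ 0.46112469 -0.21186669  0.079     ] [ 0.44945587 -0.18788812  0.079     ]
0.004 [319.96704697 235.74602337]
0.0055 [319.97105623 233.80330759]
0.0085 [319.97912021 229.89585766]
ap [ 0.58575626 -0.07910735  0.102     ]
```

View pics/w8c.png

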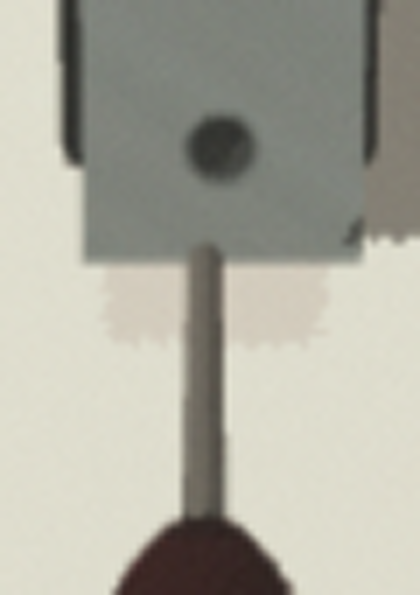

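```bash
python3 -m handwheel '[[0.2,0.5,0,0,0,0],[0.35,0.9,0,0,0,0],[0.35,0.95,0,0,0,0],[0.35,0.95,0,0,0,0],[0.35,0.95,0,0,0,0],[0.35,0.95,0,0,0,0],[0.35,0.95,0,0,0,0],[0.27,0.82,0,0,0,0]]' && python3 -m handwheel '[[0,0,0,0,0,0],[0,0,0,0,0,0],[0,0,0,0,0,0]]'
python3 - <<'E'
from loc import *
p=bot.grab_frame("wrist");o=bot.observe();P=o["position"];print(P,o["tool_rot"],o["force"])
tx=np.array([np.cos(2.028),np.sin(2.028)]);print("tip est",P[:2]+.0054*tx)
cv2.imwrite("pics/w9.png",p["pixels"]);cv2.imwrite("pics/w9c.png",cv2.resize(p["pixels"][190:290,270:370],None,fx=6,fy=6,interpolation=cv2.INTER_CUBIC))
s=bot.grab_frame("side");cv2.imwrite("pics/s9.png",cv2.resize(s["pixels"][140:300,220:400],None,fx=3.7,fy=3.7,interpolation=cv2.INTER_CUBIC))
print(proj(s,[*(P[:2]+.0054*tx),P[2]-.0963]),proj(s,[.59,-.0788,.102]))
print(proj(p,[*(P[:2]+.0084*tx),P[2]-.0963]),proj(p,[.59,-.0788,.102]))
E
```

```text
clock: 19.1
position: [0.5931, -0.0822, 0.2297]
tool_rot: [-3.142, -0.0, 2.029]
force: [0.2, -0.0, -0.5]
grip_width: 0.0157
clock: 19.48
position: [0.5917, -0.0843, 0.2299]
tool_rot: [-3.141, 0.0, 2.027]
force: [-0.2, 0.1, -0.3]
grip_width: 0.0159
[ 0.59172233 -0.08419943  0.22998192] [3.14153231e+00 1.05136118e-04 2.02724477e+00] [-0.51861303 -0.30549126 -0.73826437]
tip est [ 0.58933855 -0.07935406]
[325.3893267  220.04800439] [325.76710417 236.64239085]
[320.28275718 229.79254932] [321.11163718 222.02527518]
```

View pics/w9c.png

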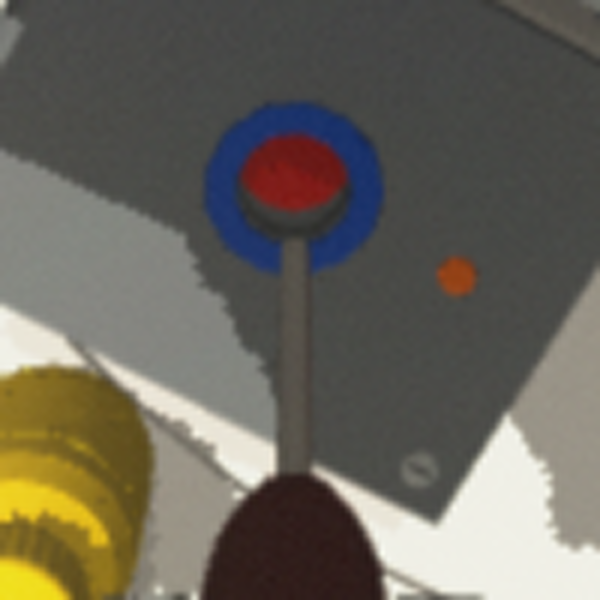

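View pics/s9.png

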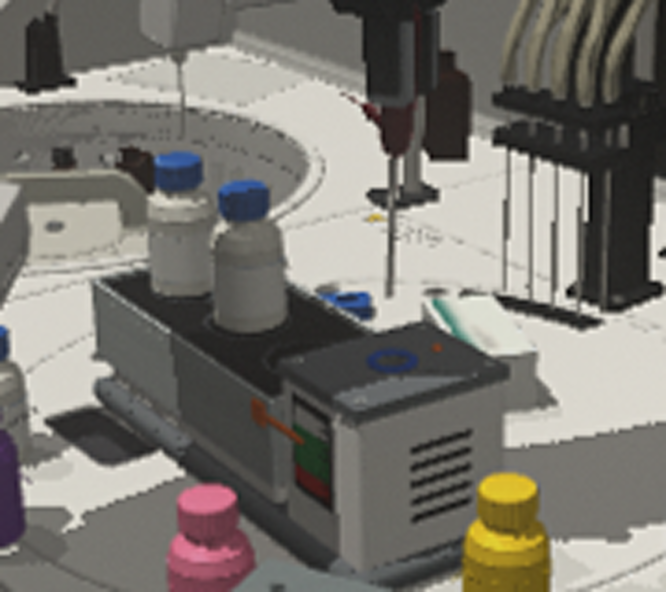

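```bash
python3 -m handwheel '[[0.02,0.02,0.6,0,0,0],[0,0,0.6,0,0,0],[0,0,0.4,0,0,0],[0,0,0,0,0,0],[0,0,0,0,0,0]]'
python3 - <<'E'
from loc import *
p=bot.grab_frame("wrist");o=bot.observe();P=o["position"];print(P,o["force"])
s=bot.grab_frame("side")
a=cv2.resize(p["pixels"][190:290,270:370],(400,400),interpolation=cv2.INTER_CUBIC);b=cv2.resize(s["pixels"][180:280,275:375],(400,400),interpolation=cv2.INTER_CUBIC)
cv2.imwrite("pics/c10.png",np.hstack([a,b]))
E
```

```text
clock: 20.2
position: [0.5924, -0.0831, 0.19]
tool_rot: [3.141, 0.0, 2.028]
force: [0.2, -0.3, -0.2]
grip_width: 0.0157
[ 0.59245206 -0.08300025  0.19016463] [ 0.29560949 -0.20011231  0.25878337]
```

View pics/c10.png

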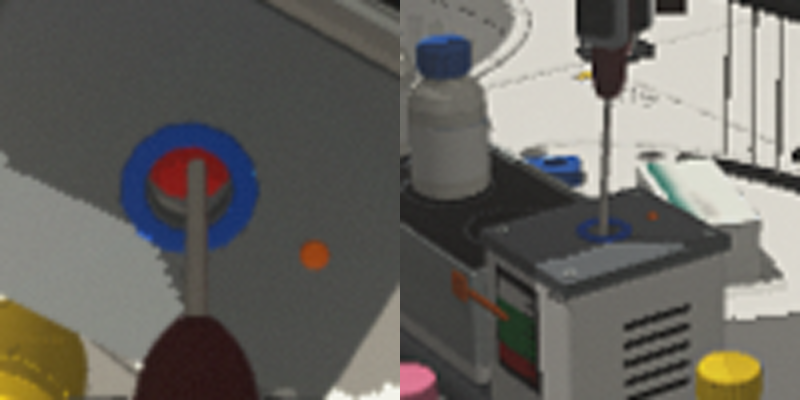

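```bash
python3 -m handwheel '[[0,-0.02,0.25,0,0,0],[0,0,0.25,0,0,0],[0,0,0,0,0,0],[0,0,0,0,0,0]]'; python3 -m handwheel '[[0,0,0.08,0,0,0],[0,0,0.08,0,0,0],[0,0,0,0,0,0],[0,0,0,0,0,0]]';python3 -m handwheel '[[0,0,0.06,0,0,0],[0,0,0,0,0,0],[0,0,0,0,0,0]]'
```

```text
clock: 20.8
position: [0.5918, -0.0832, 0.1773]
tool_rot: [-3.142, 0.0, 2.028]
force: [1.1, 0.5, -0.6]
grip_width: 0.0157
clock: 21.3
position: [0.5919, -0.0832, 0.1734]
tool_rot: [3.141, 0.0, 2.028]
force: [0.6, -0.4, 2.1]
grip_width: 0.0154
clock: 21.68
position: [0.5919, -0.0832, 0.1719]
tool_rot: [3.141, 0.0, 2.028]
force: [0.3, 0.1, 4.2]
grip_width: 0.0151
```

```bash
python3 -m handwheel '[[0,0,0.05,0,0,0],[0,0,0,0,0,0],[0,0,0,0,0,0]]';python3 -m handwheel '[[0,0,0.05,0,0,0],[0,0,0,0,0,0],[0,0,0,0,0,0]]'
python3 - <<'E'
from loc import *
for i in range(4):
    p=bot.grab_frame("wrist");o=bot.observe();print(o["position"],o["force"],o["moment"],o["grip_width"])
E
```

```text
clock: 22.05
position: [0.592, -0.0832, 0.1709]
tool_rot: [3.141, 0.0, 2.028]
force: [-0.5, -0.2, 8.6]
grip_width: 0.0155
clock: 22.42
position: [0.5922, -0.0833, 0.1702]
tool_rot: [3.14, 0.001, 2.028]
force: [-1.9, -0.2, 17.4]
grip_width: 0.0154
[ 0.59223086 -0.08331017  0.17020325] [-1.4102894   0.75450198 17.91087059] [0.07257503 0.62516635 0.01496168] 0.015623948679134664
[ 0.5922443  -0.08332369  0.1702328 ] [-1.32802348  0.04733345 16.94573506] [0.05149051 0.54523918 0.05918767] 0.015399998429897255
[ 0.59225002 -0.0833193   0.17020833] [-2.27709154  0.08064    17.37467252] [0.076915   0.53583237 0.05365846] 0.01570447648597392
[ 0.592256   -0.08332514  0.17023064] [-1.82950321  0.34129776 17.56173818] [ 0.08596759  0.56886626 -0.03848577] 0.01547794623249658
```

```bash
python3 -m handwheel '[[0,0,-0.03,0,0,0],[0,0,0,0,0,0],[0,0,0,0,0,0],[0,0,0,0,0,0],[0,0,0,0,0,0]]'
python3 - <<'E'
from loc import *
p=bot.grab_frame("wrist");s=bot.grab_frame("side");o=bot.observe();print(o["position"],o["force"],o["moment"],o["grip_width"])
a=cv2.resize(p["pixels"][190:290,270:370],(400,400),interpolation=cv2.INTER_CUBIC);b=cv2.resize(s["pixels"][170:290,245:365],(400,400),interpolation=cv2.INTER_CUBIC)
cv2.imwrite("pics/c11.png",np.hstack([a,b]));print(blobs(s,(9,150,60),(18,255,255),4))
E
```

```text
clock: 23.25
position: [0.5921, -0.0832, 0.1706]
tool_rot: [3.141, 0.0, 2.028]
force: [-0.6, 0.5, 12.9]
grip_width: 0.0156
[ 0.59209847 -0.08326378  0.17061138] [-0.75544417  0.19524144 11.46561176] [0.07724559 0.3055429  0.00156406] 0.015458559771681098
[(np.int32(32), [292.8, 253.2], [288, 248, 14, 12])]
```

View pics/c11.png

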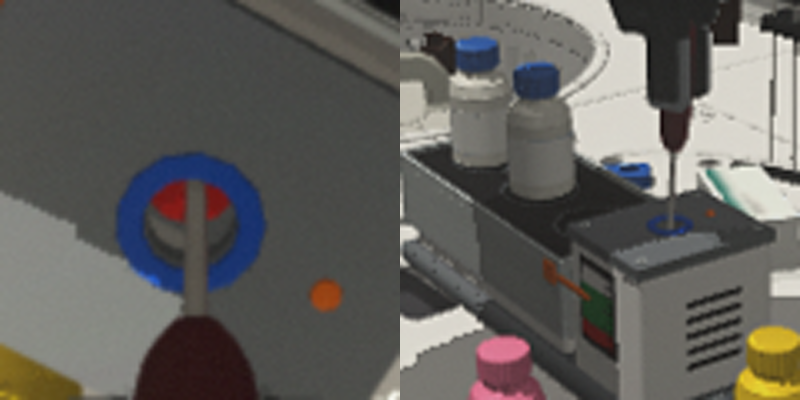

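```bash
python3 -c "
from workcell import bot
print(bot.job_done()); print(bot.observe()['force'],bot.observe()['grip_width'])"
```

```text
the job is handed in; nothing more can be done
None
the job is handed in; nothing more can be done
```

The job is handed in at about 23 s of the 72 s. One full bottle was enough, and the driver was gripped and holding the reset button down.

- **Bottle:** I stood the nearer full blue-capped bottle on the middle ring and let go. The platform sank about 16 mm, which puts the pointer in the green zone. A second bottle would have added about 18 mm and put it in the red, so I left that one on the deck.
- **Driver and button:** I then took the driver from its stand and passed its shaft down the blue-ringed hole. I pressed until the force jumped to 17 N, which I took as the button's stop, then eased off to about 12 N.
- **Last checks before handing in:** The pointer was still in the green and both bottles on the platform were upright. The shaft was well inside the ring, and the grip width was 15.5 mm on the 16 mm handle. Only the driver touched the bay.
- **Disagreements:** The visible shaft sits a few millimetres off the hole's centre, as the description says it would. Individual measurements of the hole's position mostly agreed within 2 mm. One, from the edge of a wrist picture, was about 4 mm off, and I did not use it.
- **Not measured:** I had no direct reading of the button's travel, so that rests on the force and the tip height. I also never saw the full-bottle weight or the bystanders' positions measured, though no move went near the timer, label roll or carton.

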